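Torque the clamp nut of a plaster mould with a click wrench

TASK

Tighten the plaster mould's clamp: take the click wrench from its rest, seat its square socket fully down on the square nut on the clamp, and turn it clockwise (seen from above) until it clicks, the handle giving a clear few degrees against a force that no longer climbs. Stop there, well short of the end of that give. Ease the handle back only until the wrench has sprung straight, so that the nut stays tight, let go, leave the wrench on the nut, and leave the other things alone.

Things in the scene. Friction and masses are not known exactly. Their poses are not given: they have to be found in the camera images.
- wrench_grip (a point): Click wrench, loose, 0.32 kg, 207 mm long: round steel head, short shaft, straight ribbed rubber grip 115 long, 22 wide, 20 high. Point: on the grip's centre line, half-way up, 120 mm from the socket's axis; the grip goes on 60 mm away from the head and 55 mm towards it. Own x: along the handle to the head; z up. The socket's mouth is 44 mm lower than this point. Balances 60 mm nearer the head.
- socket_mouth (a point): Centre of the mouth of the socket under the wrench's head: 33.6 mm square opening, 30 mm deep, 45.6 mm square outside. Axes along its sides, z up; x as the handle's. Rigid with the handle up to 1.45 Nm clockwise (sideways force x arm + the wrist's twist); then the handle gives about the socket's axis at 1.45 to 1.7 Nm: clicked from 0.08 rad, forced beyond 0.17, end at 0.26. Springs straight when let back.
- nut_top (a point): Centre of the top of the square nut: dark steel, 32 mm square, 28 mm high, top 6 mm bevelled in to 25 mm. Axes along its sides, z up. The seated socket's mouth rests on the round washer (64 mm across) 28 mm below this point. Turns about z, clockwise to tighten, against 0.25 Nm at most, after up to 0.1 rad of socket play; comes up tight after an unmarked 0.3 to 0.95 rad, then turns no further.
- nut_corner (a point): Upper corner of the nut's upright sides, at +16, +16 mm (nut's x, y) from its axis, 6 mm below its top; turns with the nut.
- clamp: Mould clamp, fixed: plywood board 130 x 200 x 18 mm (x, y), two white plaster mould halves 110 x 118 mm on it, a steel strap 186 mm long along y over them with a small hexagon nut at each end, up to 78 mm above the table. Origin: centre of its underside. The large square nut stands in the middle, its foot 71 mm above the table.
- rest: Wooden rest of the wrench, fixed: board 232 x 72 x 10 mm. Origin: on the table under the socket's axis, own x towards the head end, z up. The socket stands on the board; the grip lies in a saddle (18 mm along x, centred at x = -160 mm, lips 54 mm above the table). Fingers have room on both sides of the grip between saddle and head.
- pot_b: Small pigment pot, brown with a black cap, 37 mm across and 46 mm high, a loose bystander; origin at the centre of its underside.
- kiln_stilt_0: Small pale three-armed kiln stilt, 55 x 48 x 13 mm, a loose bystander; origin under its centre.
Mind the look-alikes: they are no part of the job. There is more than one size of the part that bears wrench_grip; the job needs the larger.

How it is judged:
By the outcome, as a careful person would: the job done as asked, in the order asked, and still so for the second after the job is handed in, with the robot touching nothing.
It also fails if it takes over 70 s, if anything falls off the work surface, if the arm or the gripper's body presses on something with over 40 N, if the wrist force passes 120 N, or if a joint passes its speed limit or range.

ROBOT

A 7-joint arm with a two-finger parallel gripper is mounted at the origin on a cart in front of the work surface, level with it; the furniture and walls round the work are solid. World frame = base frame: x ahead of the robot, y to its left, z up, the work surface at z = 0. Lengths are in mm, angles in rad, forces in N, time in s.
With the tool pointing down it reaches from about 425 to 875 mm from the base axis. Payload 8.4 kg.
Tool frame: the origin (TCP) lies at the very end of the fingers, on their centre line; the grasp point (between the pads) lies 19 mm behind it; z points along the fingers, y is the direction in which the jaws open and shut (so a half turn about z gives the same grasp; the last joint's range is limited). The gripper opens to 87 mm and grips with 3 to 60 N. Pads are 19 mm wide; open, the fingers measure 117 mm over their backs; the gripper's body (75 mm by 190 mm) begins 51 mm behind the grasp point.
Start: joints at [1.207, 0.333, 0.04, 1.465, -0.013, 1.343, -0.059], TCP at [170.094, -627.321, 222.546] pointing down, gripper open.
Joint ranges: [-2.58, 2.58], [-0.38, 2.09], [-1.3, 1.39], [0.25, 2.4], [-1.5, 4.64], [0.08, 2.09], [-2.65, 2.65]. Speed limits (rad/s): [2.22, 2.22, 2.79, 2.79, 3.14, 3.14, 3.14].

INTERFACE

Orientations are given as [roll, pitch, yaw] about the fixed x, y, z axes, in that order (R = Rz(yaw) Ry(pitch) Rx(roll)).
In Python, from bench import telemetry, grab_frame, hand_in, search_frame, landmark_of gives the robot as it stands.
- The arm moves only by the shell command python3 -m crank 'ROWS' [OPENING]. ROWS is JSON, a list that holds one entry, the list of rows, each a list of 4 numbers: the shift along the tool's x, y, z in m, then the turn about the tool's z in degrees. In form: [[[dx, dy, dz, spin], ...]]. A call has 1 to 10 rows; each row is the pose to reach, as a shift and turn from the pose commanded when the call began, along the tool's axes at that moment; what a row does not reach only later rows make up. A row lasts 1/12 s, in which the tool goes at most 41.7 mm and 7.16 degrees, less where a joint would pass 70% of its speed; a pose out of reach is approached as far as the arm can. A call with a gripper value outside its range is refused whole. OPENING is the closure, from 0 (fully open) to 1 (shut), set as the call begins (- or left out, the last holds). The fingers move at their own pace and stop on an object; the grip force is fixed at half the most. Time passes only in rows, so rows that repeat a pose let the fingers close. It gives the time, the measured TCP pose, the force and the opening at its end, in the units of the state.
- telemetry.observe(): the state, without advancing time (a new reading comes with each control period).
- grab_frame(name): name is "scene" or "top" or "wrist"; returns a dict with "image" (400x640x3 uint8, red, green, blue), "fx", "fy", "cx", "cy" (pixels), "cam_to_world" (4x4, takes a point from camera to world coordinates); the wrist camera has in their place "mount" (4x4, takes a point from camera to tool coordinates, whose origin is the TCP and whose axes are the flange's). Camera axes: x right, y up, looking along -z (the intrinsics and any distortion apply to the point x, -y, -z); pixel columns grow to the right and rows downward; lengths in mm; the calibration is good to about 2 mm. The wrist camera is an equidistant fisheye: a pixel r from the principal point sees the ray r / f radians off the axis. A picture is of the moment at which its call begins: read the wrist's pose just before it. There is no depth.
- hand_in(): hands the job in, once; it reports no verdict.
Trained networks look in a picture, given as the dict that the camera call returned (one of the last four; its "shot" number tells which), for a name from the list of things; names that differ only in an ending like _2 or _b are one class to them, and where a whole thing is asked for, a point or a joint stands for the part that bears it (a point fixed in the world has none). Each returns a list of dicts, best first, with "conf" (0 to 1); they miss things now and then, are a little off and sometimes report something else, mostly with a low value. They report only what shows in the picture. A call takes as long as a camera call. They do not tell look-alikes from the thing itself.
- search_frame(target, picture): "xyz" ([x, y, z] in mm, in the coordinates of the camera as it stood for that picture, good to about 4 mm: the middle of the surface that is visible of it).
- landmark_of(target, picture): "xyz" ([x, y, z] in mm, in the coordinates of the camera as it stood for that picture, good to about 4 mm: a listed point, or the origin of a listed thing).
The state is a dict: "clock": time; "joints": joint angles; "qd": joint speeds; "effort": joint torques, N m; "tcp_pos": TCP position; "tool_rot": TCP orientation; "ft_force": force on the tool from outside, world axes, zero at the start; "torque": the same for the moment, N m; "gripper_width": finger opening in mm.
Only numpy, scipy, OpenCV 4.12 (cv2) and the standard library are available. Lean on these libraries where they do the work, as an engineer would, in place of code of your own. Each camera call takes 0.05 s, during which the arm holds its last target.

## Working session

There is one attempt and no reset: what is moved stays moved. The work goes in short steps, Python scripts to look and compute and a shell command to move; the robot and the scene stay as the last step left them, time stands still between calls to the robot, and variables do not carry over. Pictures are saved under pics/ and viewed, and the job is handed in when it is done.

```bash
mkdir -p pics; ls; cat > h.py <<'E'
import numpy as np, cv2
from bench import telemetry, grab_frame, search_frame, landmark_of
from scipy.spatial.transform import Rotation as R
def tool():
    s=telemetry.observe(); T=np.eye(4); T[:3,:3]=R.from_euler('xyz',s['tool_rot']).as_matrix(); T[:3,3]=s['tcp_pos']; return s,T
def shot(n,fn):
    s,T=tool(); p=grab_frame(n); C=p['cam_to_world'] if n!='wrist' else T@np.array(p['mount'])
    cv2.imwrite('pics/'+fn,np.array(p['image'])[:,:,::-1]); return p,np.array(C)
def w(C,x): return (C@np.r_[x,1])[:3]
def show(p,C,names,f=landmark_of):
    for n in names:
        for d in f(n,p)[:4]: print(f.__name__,n,round(d['conf'],2),w(C,d['xyz']).round(1))
E
python3 - <<'E'
from h import *
s,T=tool(); print({k:np.round(v,3) for k,v in s.items()})
for n in ('scene','top'):
    p,C=shot(n,n+'0.png'); print(n,p['fx'],p['cx'],p['cy'],C.round(2).tolist())
    show(p,C,['wrench_grip','socket_mouth','nut_top','nut_corner','clamp','rest','pot_b','kiln_stilt_0'])
E
```

```text
pics
{'clock': np.float64(0.0), 'joints': array([ 1.207,  0.334,  0.04 ,  1.466, -0.013,  1.343, -0.058]), 'qd': array([-0.001, -0.001, -0.002, -0.001, -0.002, -0.   , -0.001]), 'effort': array([ 0.0000e+00, -6.5637e+01,  1.3360e+00, -4.0381e+01, -6.0000e-02,
        4.4000e-02,  0.0000e+00]), 'tcp_pos': array([ 169.935, -626.897,  221.674]), 'tool_rot': array([-3.14 ,  0.   ,  0.265]), 'ft_force': array([-0.211, -0.337,  0.631]), 'torque': array([-0.07 ,  0.015,  0.009]), 'gripper_width': np.float64(86.958)}
scene 369.4601274899162 321.08952745623515 200.8716667080784 [[0.58, 0.37, -0.72, -118.41], [-0.82, 0.26, -0.52, -513.46], [-0.0, 0.89, 0.46, 474.93], [0.0, 0.0, 0.0, 1.0]]
call wrench_grip 0.97 [ 353.7 -211.7    8.8]
call wrench_grip 0.79 [ 542.  -273.7   55.1]
call socket_mouth 0.74 [ 528.5 -154.3   11.2]
call socket_mouth 0.73 [ 304.3 -282.    19.1]
call nut_top 0.66 [541.3 131.9 101. ]
call nut_corner 0.68 [552.6 152.4  93.6]
call clamp 0.72 [540.1 130.4   4. ]
call rest 0.92 [ 522.9 -153.4    7.8]
call rest 0.38 [553.1 153.   93.4]
call pot_b 0.68 [ 669.5 -127.2    4.6]
call kiln_stilt_0 0.53 [ 644.3 -215.7    2.6]
top 392.2734404854543 319.43720929147446 199.9483369896171 [[0.01, 0.99, -0.14, 381.18], [-1.0, 0.02, 0.03, -51.15], [0.03, 0.14, 0.99, 941.62], [0.0, 0.0, 0.0, 1.0]]
call wrench_grip 0.73 [ 538.1 -269.7   57. ]
call wrench_grip 0.56 [ 352.4 -206.3    9.8]
call socket_mouth 0.56 [ 306.1 -275.4   15.2]
call socket_mouth 0.44 [ 521.  -150.4    8.1]
call nut_corner 0.49 [551.9 159.1  93.1]
call clamp 0.64 [543.2 132.3  -3.7]
call clamp 0.51 [550.4 159.5  92.5]
call rest 0.72 [ 524.1 -157.5    0.9]
call pot_b 0.61 [ 669.6 -118.     2.5]
call kiln_stilt_0 0.43 [ 645.8 -214.5    0.9]
```

View pics/scene0.png

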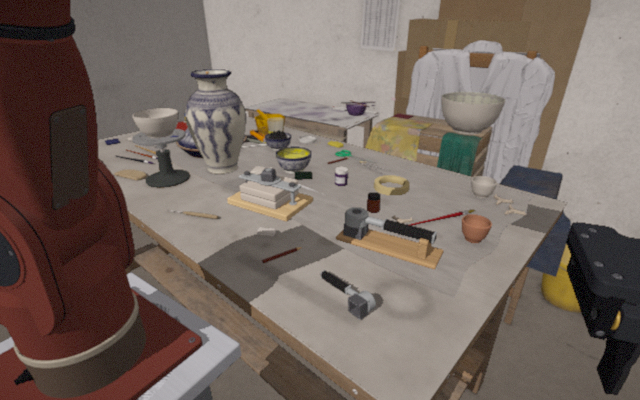

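View pics/top0.png

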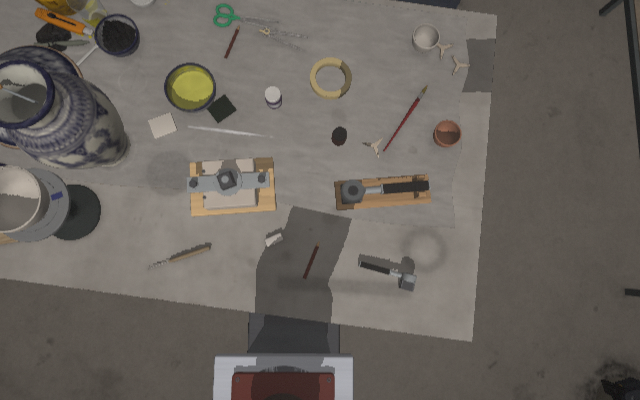

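The top and scene views agree. The large wrench is on the rest, grip about (540,-272), head about (525,-152). The small wrench on the table at (353,-210) is the decoy. The nut is near (541,132). I'll move over the wrench for a wrist view.

```bash
python3 -m crank '[[[0.035,-0.022,0,-6],[0.07,-0.043,0,-12],[0.105,-0.065,0,-18],[0.14,-0.086,0,-24],[0.175,-0.108,0,-30],[0.21,-0.13,0,-36],[0.245,-0.151,0,-42],[0.28,-0.173,0,-48],[0.315,-0.194,0,-54],[0.35,-0.216,0,-60]]]' 0
python3 - <<'E'
from h import *
s,T=tool(); print(s['clock'],s['joints'].round(2) if hasattr(s['joints'],'round') else s['joints'])
d=T[:3,:3].T@(np.r_[535.5,-237,200]-T[:3,3]); print(d.round(1), np.degrees(s['tool_rot']))
E
```

```text
clock: 1.73
tcp_pos: [452.4, -325.8, 222.9]
tool_rot: [3.141, 0.0, 1.317]
ft_force: [-0.0, -0.6, 0.3]
gripper_width: 87.5
1.7333 [ 0.84  0.17 -0.33  1.68  0.06  1.31  0.24]
[106.8  58.1  22.9] [1.79962048e+02 2.78211658e-02 7.54510220e+01]
```

```bash
python3 -m crank '[[[0.03,0.016,0.006,-6],[0.06,0.032,0.012,-12],[0.09,0.048,0.018,-18],[0.107,0.058,0.023,-22],[0.107,0.058,0.023,-22],[0.107,0.058,0.023,-22]]]'
python3 - <<'E'
from h import *
s,T=tool(); print(s['clock'],s['tcp_pos'],s['tool_rot'])
p,C=shot('wrist','w1.png'); print(p['fx'],p['cx'],p['cy'],np.array(p['mount']).round(3).tolist())
show(p,C,['wrench_grip','socket_mouth','rest'])
show(p,C,['wrench_grip'],search_frame)
E
```

```text
clock: 2.23
tcp_pos: [535.3, -237.5, 199.2]
tool_rot: [-3.141, -0.001, 1.698]
ft_force: [-1.4, -0.9, 0.7]
gripper_width: 87.0
2.2333 [ 535.30947447 -237.51231539  199.20454571] [-3.14121599e+00 -7.13955960e-04  1.69776393e+00]
309.70691628693146 319.08769985700735 201.41639824876358 [[-0.0, 0.956, 0.294, 80.673], [1.0, -0.0, 0.0, 0.946], [0.0, 0.294, -0.956, -161.361], [0.0, 0.0, 0.0, 1.0]]
call wrench_grip 0.94 [ 540.2 -267.8   54.3]
call wrench_grip 0.62 [ 354.3 -209.2   11.5]
call socket_mouth 0.75 [ 302.3 -278.8   17.7]
call wrench_grip 0.85 [ 529.1 -185.    62.4]
call wrench_grip 0.71 [ 344.8 -265.3   19.3]
call wrench_grip 0.62 [ 646.4 -214.1    2.6]
```

View pics/w1.png

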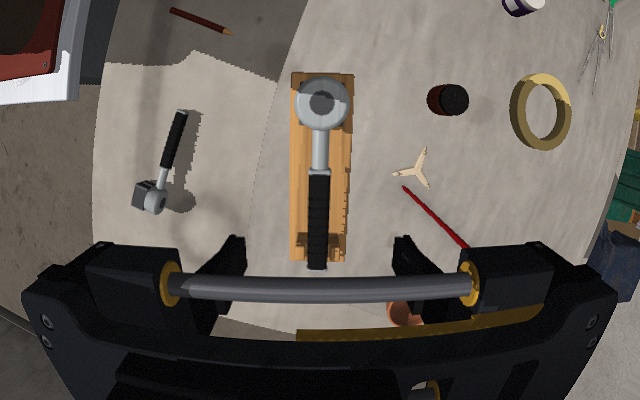

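The wrist picture shows the big wrench on its rest. The head is centred at about (322,102), and the grip runs from (319,172) to (316,268).

```bash
cat >> h.py <<'E'
def px(p,C,u,v,z,fish=True):
    x=(u-p['cx']);y=(v-p['cy'])
    if fish:
        r=np.hypot(x,y);th=r/p['fx'];k=np.sin(th)/max(r,1e-9);d=np.array([x*k,-y*k,-np.cos(th)])
    else: d=np.array([x/p['fx'],-y/p['fy'],-1])
    D=C[:3,:3]@d;o=C[:3,3];t=(z-o[2])/D[2];return (o+t*D)
E
python3 - <<'E'
from h import *
p,C=shot('wrist','w1b.png')
for u,v,z in [(322,102,75),(322,102,65),(319.5,170,64),(318.8,175,64),(316.5,268,64)]: print(u,v,px(p,C,u,v,z).round(1))
im=cv2.imread('pics/w1b.png'); cv2.imwrite('pics/w1c.png',cv2.resize(im[60:280,260:380],None,fx=2.7,fy=2.7,interpolation=cv2.INTER_CUBIC))
E
```

```text
322 102 [ 527.  -153.1   75. ]
322 102 [ 527.  -152.9   65. ]
319.5 170 [ 532.8 -218.7   64. ]
318.8 175 [ 532.7 -223.7   64. ]
316.5 268 [ 542.8 -326.5   64. ]
```

View pics/w1c.png

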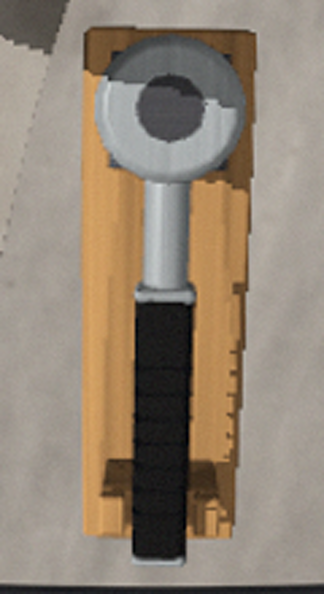

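```bash
python3 - <<'E'
from h import *
p,C=shot('wrist','w1b.png')
a=px(p,C,320.7,171,64);b=px(p,C,318.9,266,64);h=px(p,C,323.3,100.4,72)
d=a-b; print(a,b,h,np.linalg.norm(d),np.degrees(np.arctan2(d[1],d[0])), np.degrees(np.arctan2(*(h-b)[1::-1])))
u=d/np.linalg.norm(d); ax=a+65*u; ax2=b+180*u; print('axis',ax,ax2)
E
```

```text
[ 534.21234893 -219.28848781   64.        ] [ 545.27384162 -323.48400725   64.        ] [ 528.11665457 -151.17252691   72.        ] 104.78102352226121 96.05987573466683 95.686242623964
axis [ 527.35044778 -154.6517002    64.        ] [ 526.27165383 -144.48982617   64.        ]
```

```bash
python3 -m crank '[[[0,0.001,0.03,1.3],[0,0.001,0.06,1.3],[0,0.001,0.09,1.3],[0,0.001,0.12,1.3],[0,0.001,0.145,1.3],[0,0.001,0.158,1.3],[0,0.001,0.164,1.3],[0,0.001,0.164,1.3]]]'
python3 - <<'E'
from h import *
s,T=tool(); print(s['clock'],s['tcp_pos'],s['tool_rot'],s['ft_force'],s['torque'])
p,C=shot('wrist','w2.png')
E
```

```text
clock: 3.25
tcp_pos: [535.3, -238.6, 34.9]
tool_rot: [-3.14, -0.001, 1.673]
ft_force: [-0.4, -0.0, 0.0]
gripper_width: 86.9
3.25 [ 535.33119648 -238.59394221   34.93072875] [-3.14040711e+00 -7.88581530e-04  1.67279626e+00] [-0.36068986 -0.04329484  0.02353511] [-0.05810246 -0.15032401 -0.06302756]
```

View pics/w2.png

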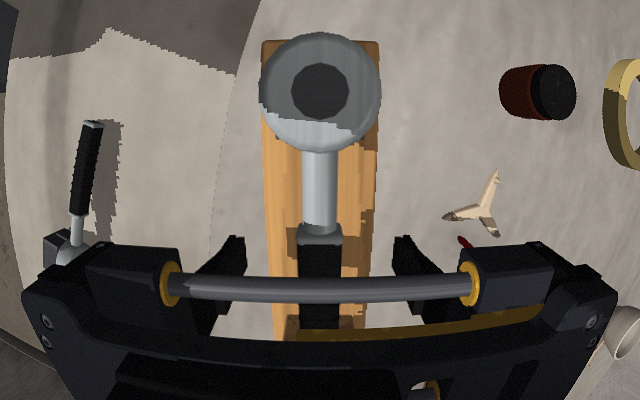

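The fingers straddle the grip, which is centred at column 320, with its head end at about row 232. I'll close.

```bash
python3 -m crank '[[[0,0,0,0],[0,0,0,0],[0,0,0,0],[0,0,0,0],[0,0,0,0],[0,0,0,0],[0,0,0,0],[0,0,0,0]]]' 1
python3 -m crank '[[[0,0,-0.01,0],[0,0,-0.02,0],[0,0,-0.03,0],[0,0,-0.04,0],[0,0,-0.04,0],[0,0,-0.04,0]]]'
python3 - <<'E'
from h import *
s,T=tool(); print(s['clock'],s['tcp_pos'],s['tool_rot'],s['ft_force'],s['torque'],s['gripper_width'])
p,C=shot('wrist','w3.png'); show(p,C,['wrench_grip','socket_mouth'])
p,C=shot('scene','s3.png'); show(p,C,['wrench_grip','socket_mouth','nut_top','nut_corner'])
E
```

```text
clock: 3.97
tcp_pos: [535.8, -238.6, 35.6]
tool_rot: [-3.142, -0.0, 1.673]
ft_force: [-0.2, -0.2, -0.2]
gripper_width: 41.7
clock: 4.47
tcp_pos: [536.4, -238.8, 76.7]
tool_rot: [3.14, 0.001, 1.673]
ft_force: [0.7, -0.1, -0.2]
gripper_width: 4.0
4.4667 [ 536.43997564 -238.84571988   76.69986905] [3.13991423e+00 1.12490287e-03 1.67308415e+00] [ 0.68554603 -0.12106973 -0.23366353] [-0.00377013 -0.11400272  0.00828958] 4.015171482291614
call wrench_grip 0.73 [ 354.  -209.2   12.7]
call wrench_grip 0.62 [ 536.8 -270.1   49.4]
call socket_mouth 0.97 [ 303.2 -279.7   17.6]
call wrench_grip 0.88 [ 541.9 -273.4   52.4]
call wrench_grip 0.66 [ 352.7 -211.9   13.4]
call wrench_grip 0.34 [ 669.1 -125.1    3.5]
call socket_mouth 0.69 [ 308.5 -280.7   20.5]
call socket_mouth 0.56 [ 528.  -153.    11.9]
call nut_top 0.54 [540.8 132.3 101.2]
call nut_corner 0.5 [555.1 153.6  93.8]
```

View pics/w3.png

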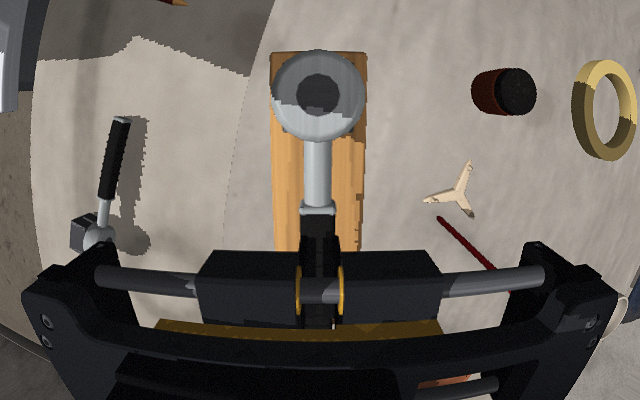

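View pics/s3.png

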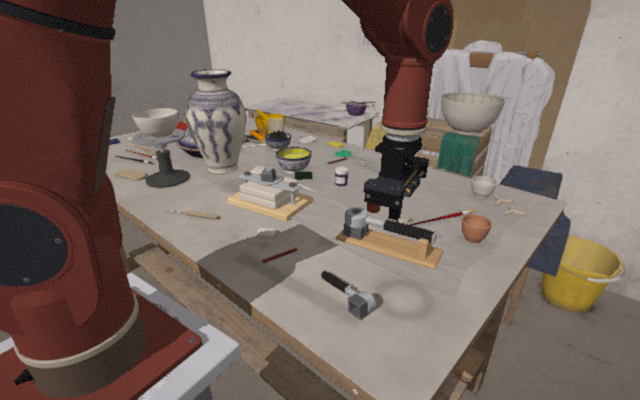

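I lifted before the fingers had finished closing; they were still at 42 mm. The wrench hasn't moved. I'll reopen, go back down and wait longer this time.

```bash
Z='x'; python3 -m crank '[[[0,0,0,0],[0,0,0,0],[0,0,0,0],[0,0,0,0],[0,0,0,0],[0,0,0,0],[0,0,0,0],[0,0,0,0],[0,0,0,0],[0,0,0,0]]]' 0
python3 -m crank '[[[0,0,0,0],[0,0,0,0],[0,0,0,0],[0,0,0,0],[0,0,0,0],[0,0,0,0]]]'
```

```text
clock: 5.7
tcp_pos: [535.8, -238.5, 75.6]
tool_rot: [3.142, -0.0, 1.673]
ft_force: [0.5, -0.1, 0.4]
gripper_width: 59.2
clock: 6.2
tcp_pos: [535.8, -238.5, 75.5]
tool_rot: [-3.142, -0.0, 1.673]
ft_force: [1.0, -0.2, 0.1]
gripper_width: 86.1
```

```bash
python3 -m crank '[[[0,0,0.015,0],[0,0,0.03,0],[0,0,0.038,0],[0,0,0.041,0],[0,0,0.041,0]]]'
python3 -m crank '[[[0,0,0,0],[0,0,0,0],[0,0,0,0],[0,0,0,0],[0,0,0,0],[0,0,0,0],[0,0,0,0],[0,0,0,0],[0,0,0,0],[0,0,0,0]]]' 1
python3 -m crank '[[[0,0,0,0],[0,0,0,0],[0,0,0,0],[0,0,0,0],[0,0,0,0],[0,0,0,0],[0,0,0,0],[0,0,0,0],[0,0,0,0]]]'
```

```text
clock: 6.62
tcp_pos: [535.4, -238.3, 33.9]
tool_rot: [-3.14, -0.001, 1.673]
ft_force: [0.1, 0.4, 0.0]
gripper_width: 87.0
clock: 7.45
tcp_pos: [535.8, -238.5, 34.5]
tool_rot: [-3.142, -0.0, 1.673]
ft_force: [-0.4, 0.6, 0.2]
gripper_width: 28.4
clock: 8.2
tcp_pos: [535.7, -238.5, 34.5]
tool_rot: [-3.141, -0.0, 1.673]
ft_force: [-1.5, -0.9, 0.3]
gripper_width: 21.2
```

Gripped at 21 mm. Lifting.

```bash
python3 -m crank '[[[0,0,-0.006,0],[0,0,-0.02,0],[0,0,-0.04,0],[0,0,-0.06,0],[0,0,-0.08,0],[0,0,-0.1,0],[0,0,-0.12,0],[0,0,-0.13,0],[0,0,-0.13,0],[0,0,-0.13,0]]]'
python3 - <<'E'
from h import *
s,T=tool(); print(s['clock'],s['tcp_pos'],s['tool_rot'],s['ft_force'],s['torque'],s['gripper_width'])
p,C=shot('wrist','w4.png'); show(p,C,['wrench_grip','socket_mouth'])
p,C=shot('scene','s4.png'); show(p,C,['wrench_grip','socket_mouth','nut_top','nut_corner'])
im=np.array(p['image'])[:,:,::-1]; cv2.imwrite('pics/s4c.png',cv2.resize(im[130:280,200:480],None,fx=2.8,fy=2.8,interpolation=cv2.INTER_CUBIC))
E
```

```text
clock: 9.03
tcp_pos: [535.7, -238.5, 164.2]
tool_rot: [3.142, 0.0, 1.673]
ft_force: [0.2, 0.0, -4.7]
gripper_width: 21.7
9.0333 [ 535.73408328 -238.51088647  164.22487498] [3.14155035e+00 1.06696006e-04 1.67326138e+00] [ 0.15021692  0.01410296 -4.73711795] [-0.10206257 -0.12242925  0.04016592] 21.708399966331047
call wrench_grip 0.78 [ 538.3 -268.4  181.3]
call socket_mouth 0.87 [ 305.9 -276.8   19.2]
call wrench_grip 0.91 [ 540.5 -272.3  184. ]
call wrench_grip 0.85 [ 351.4 -213.5   13.8]
call wrench_grip 0.42 [ 5.404e+02  1.302e+02 -5.000e-01]
call socket_mouth 0.95 [ 303.8 -280.3   18.5]
call socket_mouth 0.65 [ 524.6 -152.7  140.4]
call nut_top 0.54 [541.6 132.9  98.2]
call nut_corner 0.75 [550.9 152.   92.5]
call nut_corner 0.59 [ 643.5 -218.6    1. ]
call nut_corner 0.49 [ 6.704e+02 -1.223e+02  6.000e-01]
```

View pics/w4.png

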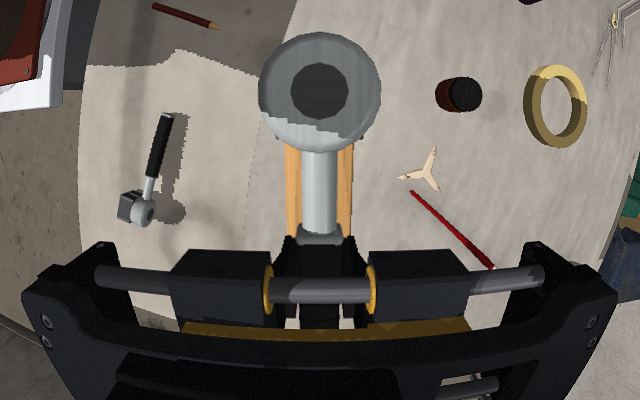

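View pics/s4c.png

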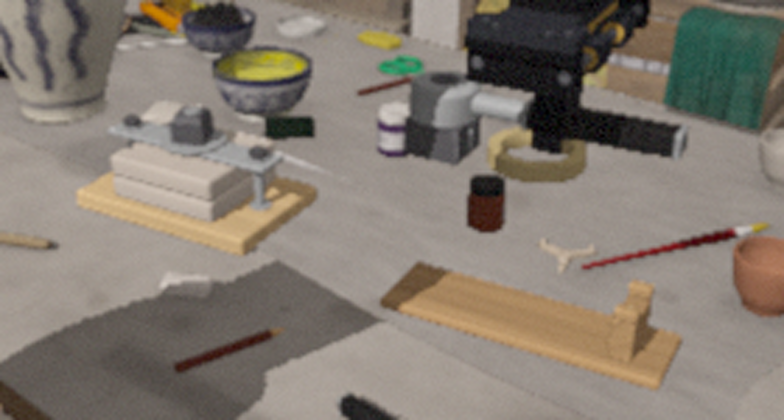

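The wrench is held level, with the head at (319,91) in the wrist view. I'll go beside the clamp, keeping the nut to the right of the head in the wrist view.

```bash
python3 -m crank '[[[0.015,-0.002,0,-0.5],[0.045,-0.005,0,-1.5],[0.08,-0.009,0,-3],[0.115,-0.013,0,-4],[0.15,-0.018,0,-5],[0.185,-0.022,0,-6.5],[0.22,-0.026,0,-8],[0.25,-0.03,0,-9],[0.275,-0.033,0,-10],[0.286,-0.033,0,-10]]]'
python3 -m crank '[[[0,0,0,0],[0,0,0,0],[0,0,0,0]]]'
python3 - <<'E'
from h import *
s,T=tool(); print(s['clock'],s['tcp_pos'],s['tool_rot'],s['ft_force'],s['torque'],s['gripper_width'])
p,C=shot('wrist','w5.png'); show(p,C,['wrench_grip','socket_mouth','nut_top','nut_corner'])
im=np.array(p['image'])[:,:,::-1]; cv2.imwrite('pics/w5c.png',cv2.resize(im[0:200,240:500],None,fx=3,fy=3,interpolation=cv2.INTER_CUBIC))
p,C=shot('scene','s5.png'); show(p,C,['wrench_grip','socket_mouth','nut_top','nut_corner'])
E
```

```text
clock: 10.27
tcp_pos: [472.3, 46.9, 164.8]
tool_rot: [3.141, -0.0, 1.854]
ft_force: [-0.6, 0.3, -3.2]
gripper_width: 21.9
clock: 10.52
tcp_pos: [473.9, 41.5, 164.5]
tool_rot: [-3.141, 0.0, 1.847]
ft_force: [-0.3, -0.4, -4.0]
gripper_width: 21.7
10.5167 [473.87272337  41.47876507 164.49188178] [-3.14142504e+00  4.17202901e-04  1.84653390e+00] [-0.3130061  -0.44467726 -4.03031679] [-0.15040851 -0.17758826 -0.04298293] 21.68381072528227
call wrench_grip 0.65 [479.1  10.4 180.6]
call nut_top 0.59 [542.1 133.9  97.6]
call nut_corner 0.37 [547.9 132.3  -1.5]
call wrench_grip 0.71 [ 351.4 -213.8   11.3]
call wrench_grip 0.61 [451.3 123.1 140.9]
call wrench_grip 0.57 [487.2   8.3 183.2]
call socket_mouth 0.95 [ 302.6 -281.1   17.9]
call nut_top 0.52 [543.8 134.9 101.2]
call nut_corner 0.66 [552.3 156.1  91.2]
```

View pics/w5.png

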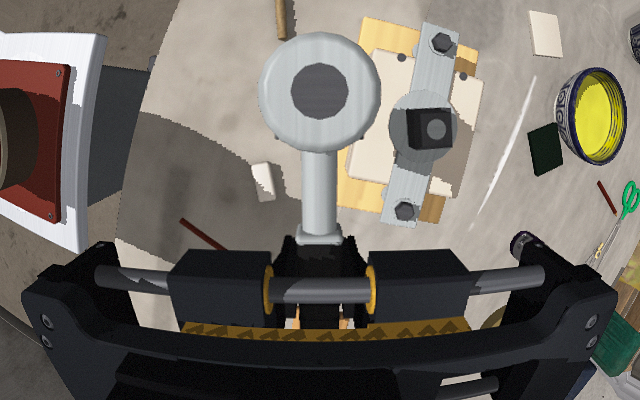

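View pics/w5c.png

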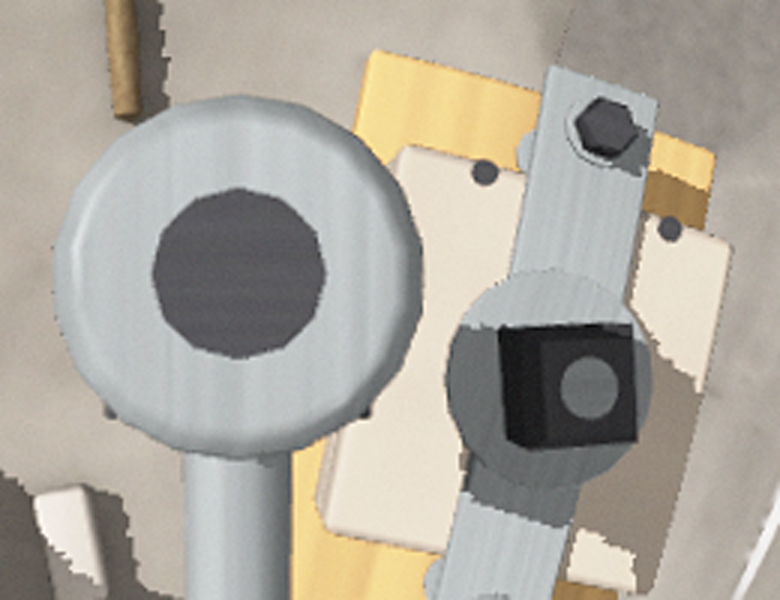

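The wrist view shows the nut clearly at (436,129), with the socket head at (320,91). I'll work out both positions and the nut's yaw.

```bash
python3 - <<'E'
from h import *
s,T=tool(); p,C=shot('wrist','w5b.png')
f=lambda u,v:(u/3+240-.33,v/3-.33)
for z in (99,103): print('stud',px(p,C,*f(589,388),z).round(1))
A=px(p,C,*f(633,324),93);B=px(p,C,*f(637,441),93);L=px(p,C,*f(500,330),71);M=px(p,C,*f(510,447),71)
for n,a,b in(('AB',A,B),('LM',L,M),('LA',L,A),('MB',M,B)):
  d=b-a;print(n,a.round(1),np.hypot(*d[:2]).round(1),np.degrees(np.arctan2(d[1],d[0])).round(1))
print('centre', ((A+B+L+M)/4).round(1))
# head in tool frame
Ti=np.linalg.inv(T)
for z in (190,200,205,210,215): print(z,(Ti@np.r_[px(p,C,319.8,91,z),1])[:3].round(1), px(p,C,319.8,91,z).round(1))
# triangulate from w1 (z199.2), w2 (34.9),w3(76.7)
M4=np.array(p['mount'])
for z in (70,75,80,85,90):
  o=[]
  for pos,rot,uv in (((535.31,-237.51,199.2),(-3.14122,-.0007,1.69776),(323.0,100.1)),((535.33,-238.6,34.93),(-3.1404,-.0008,1.6728),(320,91)),((535.8,-238.5,75.6),(-3.1416,0,1.673),(317.5,95))):
    X=np.eye(4);X[:3,:3]=R.from_euler('xyz',rot).as_matrix();X[:3,3]=pos;o.append(px(p,X@M4,*uv,z).round(1)[:2])
  print(z,o)
E
```

```text
stud [541.5 133.   99. ]
stud [539.9 132.8 103. ]
AB [550.5 153.8  93. ] 31.3 -68.5
LM [521.9 141.5  71. ] 33.3 -66.7
LA [521.9 141.5  71. ] 31.1 23.2
MB [535.1 110.9  71. ] 30.2 26.9
centre [542.3 132.7  82. ]
190 [ 88.5   1.2 -25.5] [450.7 127.9 190. ]
200 [ 87.9   1.1 -35.5] [450.8 127.3 200. ]
205 [ 87.6   1.1 -40.5] [450.9 127.1 205. ]
210 [ 87.3   1.1 -45.5] [451.  126.8 210. ]
215 [ 87.    1.1 -50.5] [451.  126.5 215. ]
70 [array([ 528.3, -148.6]), array([ 527.6, -151. ]), array([ 526.8, -150.8])]
75 [array([ 528.3, -148.7]), array([ 527.7, -151.3]), array([ 526.8, -151. ])]
80 [array([ 528.2, -148.9]), array([ 527.7, -151.6]), array([ 526.9, -151.3])]
85 [array([ 528.2, -149. ]), array([ 527.7, -151.9]), array([ 526.9, -151.5])]
90 [array([ 528.2, -149.2]), array([ 527.7, -152.2]), array([ 527. , -151.7])]
```

```bash
python3 -m crank '[[[-0.003,0.016,0,-1],[-0.007,0.036,0,-2.5],[-0.011,0.06,0,-4],[-0.015,0.082,0,-5],[-0.0176,0.095,0,-6],[-0.0176,0.0982,0,-6],[-0.0176,0.0982,0,-6],[-0.0176,0.0982,0,-6],[-0.0176,0.0982,0,-6],[-0.0176,0.0982,0,-6]]]'
python3 - <<'E'
from h import *
s,T=tool(); print(s['clock'],s['tcp_pos'],np.degrees(s['tool_rot']),s['ft_force'],s['torque'],s['gripper_width'])
h=T@np.r_[87.4,1.1,0,1];print(h[:2])
p,C=shot('wrist','w6.png')
p,C=shot('scene','s6.png'); show(p,C,['wrench_grip','socket_mouth','nut_top','nut_corner'])
im=np.array(p['image'])[:,:,::-1]; cv2.imwrite('pics/s6c.png',cv2.resize(im[120:220,200:400],None,fx=4,fy=4,interpolation=cv2.INTER_CUBIC))
E
```

```text
clock: 11.9
tcp_pos: [572.4, 52.3, 164.8]
tool_rot: [-3.141, 0.001, 1.952]
ft_force: [0.5, 0.3, -4.2]
gripper_width: 21.8
11.9 [572.37686132  52.34139794 164.76277146] [-1.79991540e+02  3.08939442e-02  1.11857301e+02] [ 0.49715634  0.31827486 -4.15121297] [-0.06273058 -0.18163686 -0.0192696 ] 21.849670583454152
[540.85910214 133.86807222]
call wrench_grip 0.64 [ 353.8 -213.3   11.4]
call wrench_grip 0.61 [586.2  21.1 185. ]
call socket_mouth 0.76 [ 303.7 -281.3   18.2]
call socket_mouth 0.73 [540.4 132.8 139.7]
call nut_top 0.61 [539.3 130.6   2. ]
call nut_top 0.49 [541.5 135.2 100.2]
call nut_corner 0.61 [552.3 153.8  91.9]
```

View pics/s6c.png

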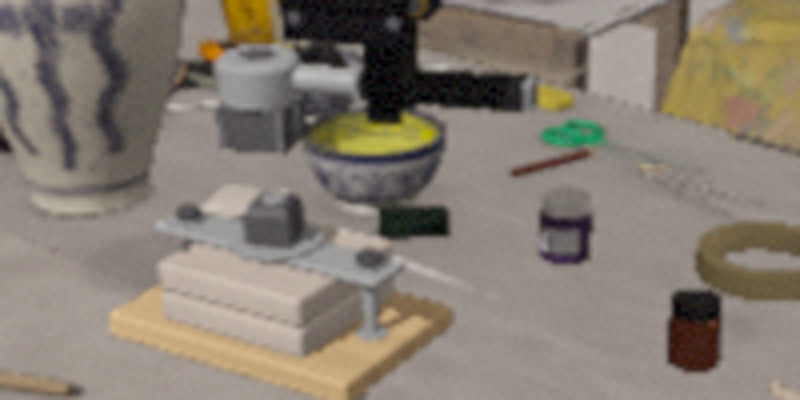

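View pics/w6.png

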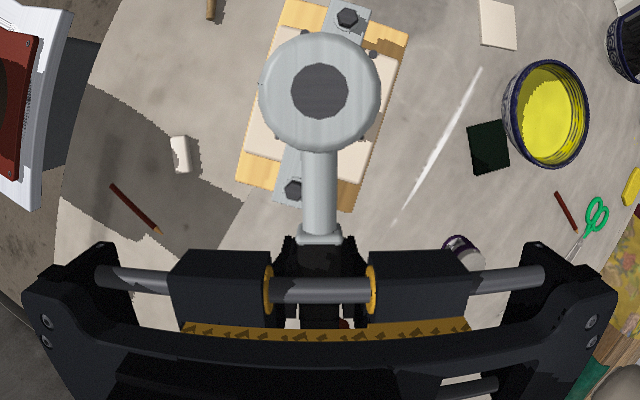

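```bash
python3 -m crank '[[[-0.0013,0.0004,0.01,0],[-0.0013,0.0004,0.022,0],[-0.0013,0.0004,0.031,0],[-0.0013,0.0004,0.036,0],[-0.0013,0.0004,0.036,0],[-0.0013,0.0004,0.036,0],[-0.0013,0.0004,0.036,0]]]'
python3 - <<'E'
from h import *
s,T=tool(); print(s['clock'],s['tcp_pos'],np.degrees(s['tool_rot']),s['ft_force'],s['torque'],s['gripper_width'])
h=T@np.r_[87.4,1.1,0,1];print(h[:2])
p,C=shot('scene','s7.png'); show(p,C,['socket_mouth','nut_top','nut_corner'])
im=np.array(p['image'])[:,:,::-1]; a=cv2.resize(im[140:220,220:320],None,fx=6,fy=6,interpolation=cv2.INTER_CUBIC)
cv2.imwrite('pics/s7c.png',a)
E
```

```text
clock: 12.78
tcp_pos: [574.1, 51.6, 128.8]
tool_rot: [3.141, -0.0, 1.953]
ft_force: [0.4, 0.2, -3.5]
gripper_width: 21.8
12.7833 [574.10374939  51.62971122 128.82390633] [ 1.79975282e+02 -5.50480865e-03  1.11878293e+02] [ 0.44364217  0.17610668 -3.52503048] [-0.03741975 -0.14467634 -0.02459969] 21.790967918410434
[542.55611782 133.14484395]
call socket_mouth 0.79 [ 303.  -281.9   17.5]
call socket_mouth 0.7 [544.6 132.9 105.5]
call nut_top 0.45 [538.3 132.9  96.8]
call nut_top 0.28 [539.1 131.2   0.7]
call nut_corner 0.61 [552.7 154.7  92.3]
call nut_corner 0.27 [ 642.4 -218.5    0. ]
```

View pics/s7c.png

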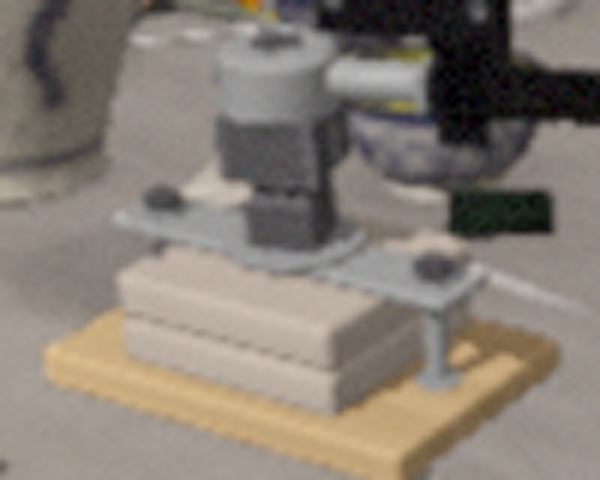

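Socket is directly over the nut in the scene crop, with only about 1 mm of apparent offset. I'll descend in small steps and watch the force.

```bash
python3 -m crank '[[[-0.0006,0,0.003,0],[-0.0006,0,0.006,0],[-0.0006,0,0.009,0],[-0.0006,0,0.011,0],[-0.0006,0,0.011,0],[-0.0006,0,0.011,0]]]'
python3 - <<'E'
from h import *
s,T=tool(); print(s['clock'],s['tcp_pos'],np.degrees(s['tool_rot']),s['ft_force'],s['torque'],s['gripper_width'])
E
```

```text
clock: 13.48
tcp_pos: [574.0, 50.9, 117.4]
tool_rot: [-3.141, -0.0, 1.953]
ft_force: [-0.6, -0.1, -3.9]
gripper_width: 21.9
13.4833 [573.98022986  50.88718949 117.35468613] [-1.79979404e+02 -1.19177377e-02  1.11872301e+02] [-0.60201584 -0.06378222 -3.93093493] [-0.10862966 -0.07477327  0.05727263] 21.921593588944038
```

No contact yet: mouth is about 6 mm below the nut top and not resting on it. I'll continue.

```bash
python3 -m crank '[[[0,0,0.002,0],[0,0,0.004,0],[0,0,0.006,0],[0,0,0.006,0],[0,0,0.006,0]]]'
python3 - <<'E'
from h import *
s,T=tool(); print(s['clock'],s['tcp_pos'],np.degrees(s['tool_rot']),s['ft_force'],s['torque'],s['gripper_width'])
p,C=shot('wrist','w8.png')
E
```

```text
clock: 13.9
tcp_pos: [574.0, 50.9, 111.4]
tool_rot: [-3.141, -0.0, 1.952]
ft_force: [-0.8, -1.0, -3.5]
gripper_width: 21.9
13.9 [573.99070164  50.86947245 111.39898222] [-1.79982866e+02 -9.14268824e-03  1.11868904e+02] [-0.84959194 -0.99176516 -3.49124351] [-0.07854677 -0.15105958  0.03829925] 21.89465720594067
```

View pics/w8.png

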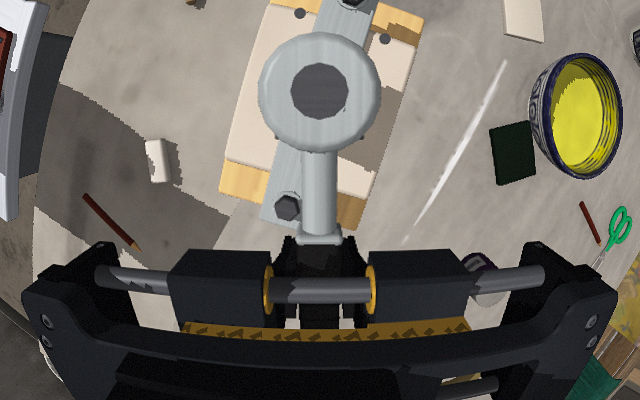

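```bash
python3 -m crank '[[[0,0,0.003,0],[0,0,0.006,0],[0,0,0.009,0],[0,0,0.012,0],[0,0,0.014,0],[0,0,0.014,0]]]'
python3 -m crank '[[[0,0,0.001,0],[0,0,0.002,0],[0,0,0.002,0],[0,0,0.002,0]]]'
python3 - <<'E'
from h import *
s,T=tool(); print(s['clock'],s['tcp_pos'],np.degrees(s['tool_rot']),s['ft_force'],s['torque'],s['gripper_width'])
E
```

```text
clock: 14.45
tcp_pos: [573.8, 50.7, 96.9]
tool_rot: [-3.141, -0.0, 1.952]
ft_force: [-0.7, -0.6, -3.4]
gripper_width: 21.7
clock: 14.78
tcp_pos: [574.2, 50.9, 95.7]
tool_rot: [3.141, 0.0, 1.952]
ft_force: [0.6, -1.9, -2.7]
gripper_width: 21.9
14.7833 [574.21000196  50.85333521  95.69281701] [1.79986964e+02 5.00916956e-03 1.11867653e+02] [ 0.62289409 -1.91937356 -2.73196275] [-0.13791752 -0.20743821  0.04261897] 21.906017651448664
```

```bash
python3 -m crank '[[[0,0,0.0007,0],[0,0,0.0015,0],[0,0,0.0015,0],[0,0,0.0015,0]]]'
python3 - <<'E'
from h import *
s,T=tool(); print(s['clock'],s['tcp_pos'],np.degrees(s['tool_rot']),s['ft_force'],s['torque'],s['gripper_width'])
p,C=shot('wrist','w9.png')
p,C=shot('scene','s9.png'); show(p,C,['socket_mouth','wrench_grip'])
im=np.array(p['image'])[:,:,::-1]; a=cv2.resize(im[140:220,220:320],None,fx=6,fy=6,interpolation=cv2.INTER_CUBIC)
cv2.imwrite('pics/s9c.png',a)
E
```

```text
clock: 15.12
tcp_pos: [574.5, 50.4, 94.6]
tool_rot: [3.141, 0.001, 1.952]
ft_force: [0.1, -3.9, 3.5]
gripper_width: 21.8
15.1167 [574.54226573  50.44500021  94.62023014] [1.79962653e+02 4.30737519e-02 1.11840179e+02] [ 0.08991163 -3.90893543  3.5262429 ] [-0.60135104  0.08378533  0.06419729] 21.798196971809734
call socket_mouth 0.75 [544.5 130.8  72.8]
call socket_mouth 0.65 [ 302.8 -280.1   19.6]
call socket_mouth 0.58 [589.7  18.6 114.4]
call wrench_grip 0.94 [592.   18.  113.7]
call wrench_grip 0.7 [ 353.  -211.3   15. ]
```

View pics/s9c.png

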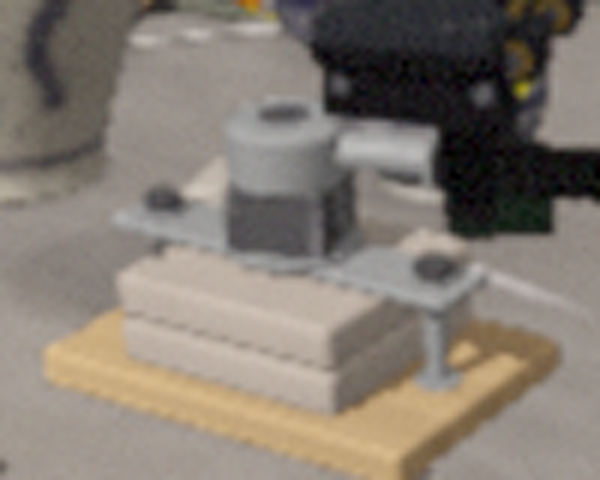

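Seated: the socket is down on the washer in the crop, and Fz rose by about 6.5 N. Next I'll tabulate the arc about the socket axis and set up a torque monitor.

```bash
cat > m.py <<'E'
from h import *
AX=np.array([542.0,132.7])
def mon():
    s,T=tool(); F=np.array(s['ft_force']);M=np.array(s['torque']);r=np.array(s['tcp_pos'])[:2]-AX
    u=r/np.linalg.norm(r); tau=r[0]/1e3*F[1]-r[1]/1e3*F[0]
    print('t%.2f'%s['clock'],'tcp',np.round(s['tcp_pos'],1),'R %.1f az %.2f yaw %.2f'%(np.linalg.norm(r),np.degrees(np.arctan2(r[1],r[0])),np.degrees(s['tool_rot'][2])),'F',F.round(1),'M',M.round(2),'rad %.1f tauF %.2f tot %.2f'%(F[:2]@u,tau,tau+M[2]),'gw %.1f'%s['gripper_width'])
    # local axis in tool frame
    print('axis in tool',(np.linalg.inv(T)@np.r_[AX,T[2,3],1])[:2].round(1))
if __name__=='__main__': mon()
E
python3 m.py; python3 - <<'E'
import numpy as np
for c in ((87.8,.5),):
  for s in (1,2,3,4,5,6,8,9,10,12,15,16,18,20):
    a=np.radians(s);print(s,round(c[0]*(1-np.cos(a))+c[1]*np.sin(a),1),round(c[1]*(1-np.cos(a))-c[0]*np.sin(a),1))
E
```

```text
t15.32 tcp [574.5  50.4  94.5] R 88.5 az -68.43 yaw 111.84 F [ 0.7 -4.8  4.4] M [-0.88 -0.01  0.07] rad 4.8 tauF -0.10 tot -0.03 gw 21.6
axis in tool [88.5  0.4]
1 0.0 -1.5
2 0.1 -3.1
3 0.1 -4.6
4 0.2 -6.1
5 0.4 -7.7
6 0.5 -9.2
8 0.9 -12.2
9 1.2 -13.7
10 1.4 -15.2
12 2.0 -18.2
15 3.1 -22.7
16 3.5 -24.2
18 4.5 -27.1
20 5.5 -30.0
```

```bash
python3 -m crank '[[[-0.0003,0,-0.0006,0],[0,-0.0031,-0.0006,2],[0.0001,-0.0061,-0.0006,4],[0.0004,-0.0092,-0.0006,6],[0.0008,-0.0122,-0.0006,8],[0.0013,-0.0152,-0.0006,10],[0.0013,-0.0152,-0.0006,10],[0.0013,-0.0152,-0.0006,10]]]'; python3 m.py
```

```text
clock: 15.98
tcp_pos: [559.5, 45.4, 94.8]
tool_rot: [-3.141, 0.001, 1.777]
ft_force: [-0.2, -7.1, 4.0]
gripper_width: 21.4
t15.98 tcp [559.5  45.4  94.8] R 89.0 az -78.66 yaw 101.82 F [-0.2 -7.1  4. ] M [-1.24 -0.01  0.14] rad 6.9 tauF -0.14 tot -0.00 gw 21.4
axis in tool [89.   0.8]
```

```bash
python3 -m crank '[[[-0.0006,0,-0.0003,0],[-0.0012,0,-0.0005,0],[-0.0012,0,-0.0005,0]]]'; python3 m.py
```

```text
clock: 16.23
tcp_pos: [559.5, 45.5, 95.0]
tool_rot: [-3.141, -0.0, 1.778]
ft_force: [-0.5, -2.8, 1.4]
gripper_width: 21.5
t16.23 tcp [559.5  45.5  95. ] R 89.0 az -78.66 yaw 101.88 F [-0.5 -2.8  1.4] M [-0.54  0.02  0.05] rad 2.7 tauF -0.09 tot -0.04 gw 21.5
axis in tool [89.   0.8]
```

```bash
python3 -m crank '[[[0.0001,-0.0031,0,2],[0.0002,-0.0062,0,4],[0.0005,-0.0093,0,6],[0.0005,-0.0093,0,6]]]'; python3 m.py
python3 -m crank '[[[0,-0.0015,0,1],[0.0001,-0.0031,0,2],[0.0001,-0.0046,0,3],[0.0001,-0.0046,0,3]]]'; python3 m.py
```

```text
clock: 16.57
tcp_pos: [550.1, 44.0, 95.0]
tool_rot: [-3.141, -0.0, 1.672]
ft_force: [-0.4, -2.6, 1.5]
gripper_width: 21.8
t16.57 tcp [550.1  44.   95. ] R 89.1 az -84.79 yaw 95.80 F [-0.4 -2.6  1.5] M [-0.51 -0.02  0.02] rad 2.6 tauF -0.06 tot -0.03 gw 21.8
axis in tool [89.1  0.9]
clock: 16.9
tcp_pos: [545.6, 43.6, 95.1]
tool_rot: [-3.141, -0.0, 1.62]
ft_force: [-0.3, -3.1, 0.0]
gripper_width: 21.4
t16.90 tcp [545.6  43.6  95.1] R 89.1 az -87.66 yaw 92.81 F [-0.3 -3.1  0. ] M [-0.37 -0.12  0.13] rad 3.0 tauF -0.04 tot 0.09 gw 21.4
axis in tool [89.1  0.7]
```

```bash
for i in 1; do python3 -m crank '[[[0,-0.0015,0,1],[0.0001,-0.0031,0,2],[0.0001,-0.0046,0,3],[0.0001,-0.0046,0,3]]]'; python3 m.py; done
python3 - <<'E'
from h import *
p,C=shot('wrist','w10.png')
E
```

```text
clock: 17.23
tcp_pos: [541.0, 43.5, 95.1]
tool_rot: [-3.141, -0.0, 1.567]
ft_force: [-0.8, -0.9, 0.1]
gripper_width: 21.7
t17.23 tcp [541.   43.5  95.1] R 89.2 az -90.66 yaw 89.78 F [-0.8 -0.9  0.1] M [-0.21 -0.12  0.14] rad 0.9 tauF -0.07 tot 0.07 gw 21.7
axis in tool [89.2  0.7]
```

View pics/w10.png

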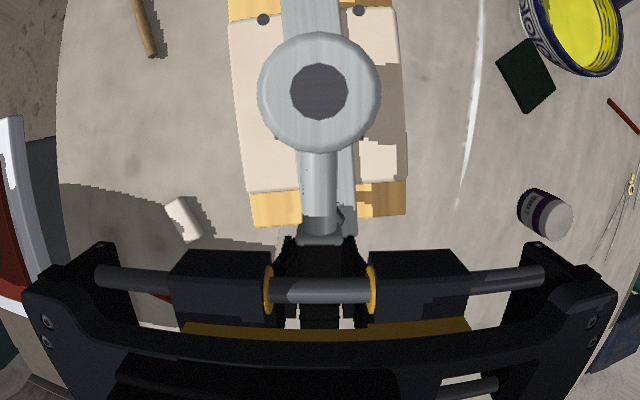

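```bash
python3 -m crank '[[[0,-0.0015,0,1],[0.0001,-0.0031,0,2],[0.0001,-0.0046,0,3],[0.0001,-0.0046,0,3]]]' >/dev/null; python3 m.py
python3 -m crank '[[[0,-0.0015,0,1],[0.0001,-0.0031,0,2],[0.0001,-0.0046,0,3],[0.0001,-0.0046,0,3]]]'>/dev/null; python3 m.py
```

```text
t17.62 tcp [536.3  43.7  95.1] R 89.2 az -93.64 yaw 86.78 F [-0.2 -0.5 -1.5] M [-0.12 -0.01  0.15] rad 0.5 tauF -0.02 tot 0.14 gw 21.6
axis in tool [89.2  0.7]
t17.95 tcp [532.9  44.   95.5] R 89.2 az -95.89 yaw 83.82 F [ 5.1 -1.1 -3.6] M [-0.12 -1.24  0.72] rad 0.6 tauF 0.46 tot 1.18 gw 21.7
axis in tool [89.2 -0.5]
```

The nut is now tight, with torque at about 1.2 Nm. I'll go in 1° steps.

```bash
python3 -m crank '[[[0,-0.0008,0.0003,0.5],[0,-0.0016,0.0005,1],[0,-0.0016,0.0005,1]]]' >/dev/null; python3 m.py
python3 -m crank '[[[0,-0.0008,0,0.5],[0,-0.0016,0,1],[0,-0.0016,0,1]]]' >/dev/null; python3 m.py
```

```text
t18.20 tcp [532.   44.1  95.3] R 89.2 az -96.43 yaw 82.88 F [ 6.7 -0.7 -1.6] M [-0.2  -1.74  0.77] rad -0.0 tauF 0.60 tot 1.37 gw 21.9
axis in tool [89.2 -1.1]
t18.45 tcp [530.5  44.3  95.4] R 89.2 az -97.38 yaw 81.88 F [ 7.1 -0.8 -1.9] M [-0.19 -1.79  0.75] rad -0.1 tauF 0.64 tot 1.39 gw 21.8
axis in tool [89.2 -1.2]
```

```bash
python3 -m crank '[[[0,-0.0008,0,0.5],[0,-0.0016,0,1],[0,-0.0016,0,1]]]' >/dev/null; python3 m.py
python3 -m crank '[[[0,-0.0008,0,0.5],[0,-0.0016,0,1],[0,-0.0016,0,1]]]' >/dev/null; python3 m.py
python3 -m crank '[[[0,-0.0008,0,0.5],[0,-0.0016,0,1],[0,-0.0016,0,1]]]' >/dev/null; python3 m.py
```

```text
t18.70 tcp [529.   44.5  95.4] R 89.2 az -98.37 yaw 80.88 F [ 6.7 -0.7 -2.3] M [-0.26 -1.85  0.8 ] rad -0.3 tauF 0.60 tot 1.41 gw 21.6
axis in tool [89.2 -1.2]
t18.95 tcp [527.5  44.7  95.4] R 89.2 az -99.38 yaw 79.88 F [ 8.2 -1.1 -1.6] M [-0.25 -1.88  0.75] rad -0.3 tauF 0.73 tot 1.48 gw 22.0
axis in tool [89.2 -1.2]
t19.20 tcp [525.9  45.   95.4] R 89.2 az -100.38 yaw 78.87 F [ 7.1 -2.1 -3.4] M [-0.22 -1.89  0.75] rad 0.7 tauF 0.66 tot 1.41 gw 21.7
axis in tool [89.2 -1.2]
```

```bash
python3 -m crank '[[[0,-0.0008,0,0.5],[0,-0.0016,0,1],[0,-0.0016,0,1]]]' >/dev/null; python3 m.py
python3 -m crank '[[[0,-0.0008,0,0.5],[0,-0.0016,0,1],[0,-0.0024,0,1.5],[0,-0.0024,0,1.5]]]' >/dev/null; python3 m.py
python3 - <<'E'
from h import *
p,C=shot('wrist','w11.png')
im=np.array(p['image'])[:,:,::-1]; cv2.imwrite('pics/w11c.png',cv2.resize(im[20:250,240:420],None,fx=2.6,fy=2.6,interpolation=cv2.INTER_CUBIC))
E
```

```text
t19.45 tcp [524.4  45.3  95.4] R 89.2 az -101.38 yaw 77.87 F [ 8.6 -1.7 -2.6] M [-0.29 -1.97  0.84] rad -0.0 tauF 0.78 tot 1.62 gw 22.0
axis in tool [89.2 -1.2]
t19.78 tcp [522.1  45.7  95.4] R 89.2 az -102.86 yaw 76.37 F [ 8.1 -1.5 -2.5] M [-0.31 -2.02  0.82] rad -0.3 tauF 0.73 tot 1.55 gw 21.7
axis in tool [89.2 -1.2]
```

View pics/w11c.png

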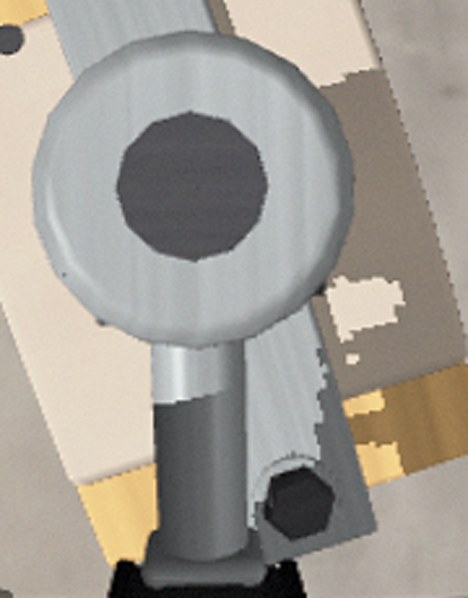

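The click shows: about 6.6° (0.115 rad) of give at a flat 1.4–1.55 Nm, and the socket's corners are visibly skewed relative to the handle. I'll stop and ease back.

```bash
python3 -m crank '[[[0,0.0016,0,-1],[0,0.0031,0,-2],[0.0001,0.0047,0,-3],[0.0001,0.0047,0,-3]]]' >/dev/null; python3 m.py
python3 -m crank '[[[0,0.0016,0,-1],[0,0.0031,0,-2],[0.0001,0.0039,0,-2.5],[0.0001,0.0039,0,-2.5]]]' >/dev/null; python3 m.py
```

```text
t20.17 tcp [526.9  44.8  95.4] R 89.2 az -99.73 yaw 79.47 F [ 7.7 -1.3 -2.9] M [-0.28 -1.85  0.8 ] rad -0.1 tauF 0.69 tot 1.50 gw 21.8
axis in tool [89.2 -1.2]
t20.50 tcp [530.6  44.3  95.3] R 89.2 az -97.36 yaw 81.94 F [ 7.8 -0.9 -2.5] M [-0.17 -1.79  0.81] rad -0.1 tauF 0.70 tot 1.51 gw 21.6
axis in tool [89.2 -1.1]
```

```bash
python3 -m crank '[[[0,0.0008,0,-0.5],[0,0.0016,0,-1],[0,0.0016,0,-1]]]' >/dev/null; python3 m.py
python3 -m crank '[[[0,0.0008,0,-0.5],[0,0.0016,0,-1],[0,0.0016,0,-1]]]' >/dev/null; python3 m.py
```

```text
t20.75 tcp [532.1  44.1  95.3] R 89.2 az -96.37 yaw 82.94 F [ 7.  -0.1 -2.6] M [-0.16 -1.74  0.78] rad -0.7 tauF 0.63 tot 1.41 gw 22.0
axis in tool [89.2 -1.1]
t21.00 tcp [532.8  43.9  95.1] R 89.3 az -95.90 yaw 83.91 F [ 5.8 -0.3  0.4] M [-0.04 -1.34  0.53] rad -0.3 tauF 0.52 tot 1.05 gw 21.6
axis in tool [89.3 -0.3]
```

```bash
python3 -m crank '[[[0,0.0008,0,-0.5],[0,0.0014,0,-1],[0,0.0014,0,-1]]]' >/dev/null; python3 m.py
```

```text
t21.25 tcp [533.4  43.8  94.8] R 89.4 az -95.54 yaw 84.88 F [2.9 0.2 1. ] M [ 0.18 -0.68  0.12] rad -0.5 tauF 0.26 tot 0.38 gw 21.7
axis in tool [89.4  0.7]
```

```bash
python3 -m crank '[[[0,0,0,0],[0,0,0,0],[0,0,0,0],[0,0,0,0],[0,0,0,0],[0,0,0,0],[0,0,0,0],[0,0,0,0],[0,0,0,0],[0,0,0,0]]]' 0 >/dev/null; python3 m.py
python3 -m crank '[[[0,0,0,0],[0,0,0,0],[0,0,0,0],[0,0,0,0],[0,0,0,0],[0,0,0,0],[0,0,0,0]]]' >/dev/null; python3 m.py
python3 - <<'E'
from h import *
p,C=shot('wrist','w12.png')
E
```

```text
t22.08 tcp [533.3  43.5  94.7] R 89.6 az -95.54 yaw 84.87 F [0.5 0.5 0.1] M [-0.06 -0.12 -0.03] rad -0.6 tauF 0.04 tot 0.01 gw 80.3
axis in tool [89.6  0.6]
t22.67 tcp [533.3  43.5  94.7] R 89.6 az -95.55 yaw 84.87 F [ 0.6  0.5 -0.7] M [ 0.   -0.11  0.  ] rad -0.6 tauF 0.05 tot 0.05 gw 87.0
axis in tool [89.6  0.6]
```

View pics/w12.png

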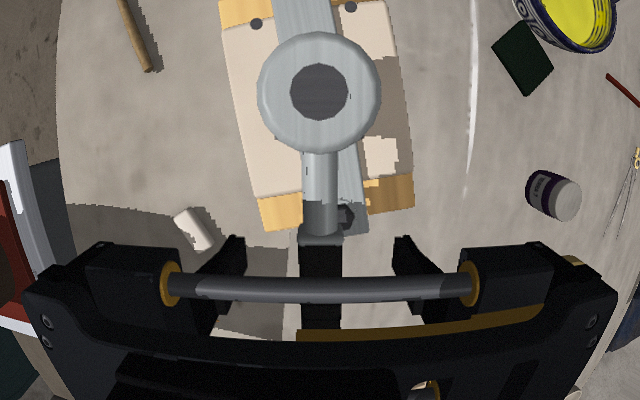

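The fingers are clear on both sides and the wrench hasn't moved. I'll lift straight up.

```bash
python3 -m crank '[[[0,0,-0.01,0],[0,0,-0.03,0],[0,0,-0.06,0],[0,0,-0.09,0],[0,0,-0.12,0],[0,0,-0.14,0],[0,0,-0.15,0],[0,0,-0.15,0],[0,0,-0.15,0]]]'
python3 - <<'E'
from h import *
p,C=shot('wrist','w13.png')
show(p,C,['wrench_grip'])
p,C=shot('scene','s13.png'); show(p,C,['socket_mouth','wrench_grip','pot_b','kiln_stilt_0'])
im=np.array(p['image'])[:,:,::-1]; a=cv2.resize(im[130:230,220:345],None,fx=6,fy=6,interpolation=cv2.INTER_CUBIC)
cv2.imwrite('pics/s13c.png',a)
E
```

```text
clock: 23.47
tcp_pos: [533.2, 43.5, 244.3]
tool_rot: [3.142, 0.0, 1.481]
ft_force: [0.6, -0.5, 0.6]
gripper_width: 87.3
call wrench_grip 0.64 [533.3  10.4 111.2]
call wrench_grip 0.56 [ 353.9 -207.1   13.9]
call socket_mouth 0.81 [ 303.9 -281.9   19.7]
call socket_mouth 0.67 [542.2 131.2  71.2]
call wrench_grip 0.9 [ 352.6 -211.1   12.6]
call wrench_grip 0.58 [536.1   7.2 116.9]
call pot_b 0.82 [ 668.9 -122.6    3. ]
call kiln_stilt_0 0.61 [ 643.5 -216.5    0.9]
call kiln_stilt_0 0.35 [ 522.8 -154.1    3.6]
call kiln_stilt_0 0.28 [540.  129.9   1. ]
```

View pics/s13c.png

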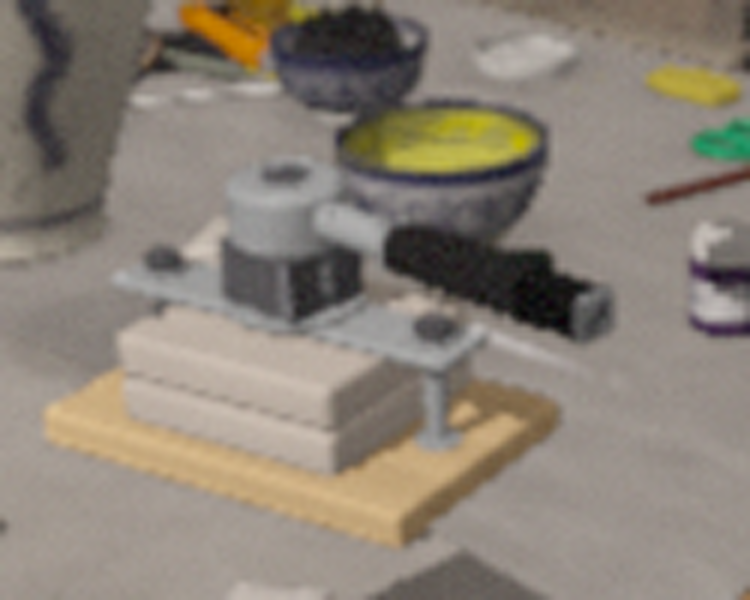

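View pics/w13.png

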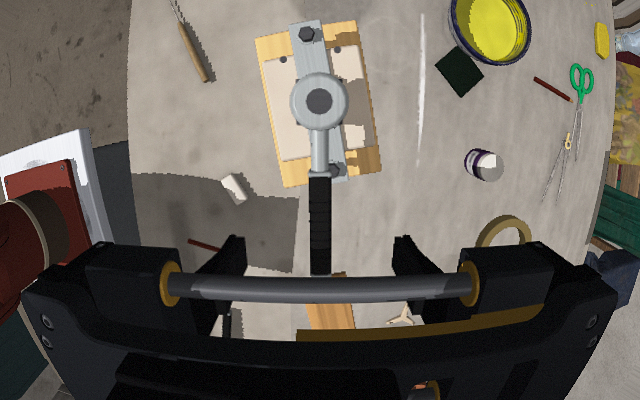

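The wrench sits straight and level on the nut and nothing else has moved. Handing in.

```bash
python3 -c "
from bench import hand_in
print(hand_in())"
```

```text
the job is handed in; nothing more can be done
None
```

I tightened the clamp to the click with the larger wrench and handed the job in at about 23.5 s. The wrench is on the nut and the gripper is open and clear above it.

- **Grasp:** my first lift started before the fingers had closed, so they shut above the grip with nothing in them. I reopened, went back down and took it properly; pictures and detections showed the wrench unmoved.
- **Seating:** the socket went down over the nut without catching, and the downward force rose by about 6.5 N once it reached the washer.
- **Turning:** the nut ran freely at under 0.15 Nm for about 26°, then came up tight.
- **Click:** at about 1.4 Nm the handle gave roughly 6.6° (0.115 rad) at a nearly flat 1.4–1.6 Nm, and I stopped there. The exact start of the give is uncertain by a few tenths of a degree.
- **Easing back:** I went back until the measured torque was 0.38 Nm and let go. There was no loosening torque.
- **Last checks:** pictures after release show the wrench straight and level, with the socket mouth at about z = 71 mm, which is the washer height. The pot and the kiln stilt are where they were, and the robot is touching nothing.
- **Disagreement:** the networks' early estimate of the nut's angle was about 16–18°, against about 22° from the wrist picture. I used the wrist picture, and the socket went on at that angle.

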